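# Turn the cheese-trolley wheel to bring its valve stem upright

### The arm

A 7-joint arm with a two-finger parallel gripper is mounted at the origin on the work surface. World frame = base frame: x ahead of the robot, y to its left, z up, the work surface at z = 0. Lengths are in mm, angles in rad, forces in N, time in s.
With the tool pointing down it reaches from about 400 to 850 mm from the base axis. Payload 6.9 kg.
Tool frame: the origin (TCP) lies at the very end of the fingers, on their centre line; the grasp point (between the pads) lies 19 mm behind it; z points along the fingers, y is the line along which they close (so a half turn about z gives the same grasp; the last joint's range is limited). The gripper opens to 85 mm and grips with 20 to 120 N. Pads are 22 mm wide; open, the fingers measure 114 mm over their backs; the gripper's body (76 mm by 85 mm) begins 54 mm behind the grasp point. The pads swing forward as they close: fully open they stand 13 mm farther back than shut.
Start: joints at [1.258, 0.507, -0.238, 1.5, 0.126, 1.149, -0.155], TCP at [253.565, -571.241, 231.275] pointing down, gripper open.
Joint ranges: [-3.08, 3.08], [-0.24, 2.05], [-1.43, 1.35], [0, 2.5], [-1.52, 4.66], [0.17, 1.96], [-2.89, 2.89]. Speed limits (rad/s): [2.39, 2.39, 3.14, 3.14, 3.14, 3.14, 3.14].

### API

Orientations are given as a rotation vector (axis times angle).
In Python, from rig import state, snapshot, camera_info, close_job gives the robot as it stands.
- The arm moves only by the tool carry_out, never from a script. Its argument "targets" is a list of rows, each a list of 3 entries, a list of its own where there are three numbers: the opening, from 0 (shut) to 1 (fully open), then the shift along the tool's x, y, z in units of 0.3 m (1.0 is 0.3 m), then the turn about the tool's z in units of pi rad (1.0 is pi rad). In form: [[grip, [dx, dy, dz], spin], ...]. A call has 1 to 10 rows; each row is the pose to reach, as a shift and turn from the pose commanded when the call began, along the tool's axes at that moment, turning the shorter way round; what a row does not reach only later rows make up. A row lasts 1/8 s, in which the tool goes at most 62.5 mm and 10.7 degrees, less where a joint would pass 70% of its speed; a pose out of reach is approached as far as the arm can. A call with a number of a shift or a turn outside -1 to 1 is refused whole. A call with a gripper value outside its range is refused whole. The fingers move at their own pace and stop on an object; "newtons" is the grip in N (left out, the last holds). Time passes only in rows, so rows that repeat a pose let the fingers close. It gives the time, the measured TCP pose, the force, the opening and the grip force at its end, in the units of the state.
- state(): the state, without advancing time (a new reading comes with each control period).
- snapshot(name): name is "side" or "top"; returns (picture, depth): 384x512x3 uint8, blue, green, red; 384x512 float32, mm along the optical axis (not along the pixel's ray), 0 where there is no reading.
- camera_info(name): a dict with "fx", "fy", "cx", "cy" (pixels), "R" (3x3) and "t" (3): a world point X has camera coordinates R X + t. Camera axes: x right, y down, z forward; pixel columns grow to the right and rows downward; lengths in mm; the calibration is good to about 2 mm. A picture is of the moment at which its call begins. camera_info takes no time and is no camera call.
- close_job(): hands the job in; it is judged then, once.
The state is a dict: "t": time; "joint_pos": joint angles; "qvel": joint speeds; "tau": joint torques, N m; "ee_pos": TCP position; "eef_rot": TCP orientation; "wrist_force": force on the tool from outside, world axes, zero at the start; "wrist_torque": the same for the moment, N m; "gripper_width": finger opening in mm; "grasp_force": force on a finger pad.
Only numpy, scipy, OpenCV 4.12 (cv2) and the standard library are available. Lean on these libraries where they do the work, as an engineer would, in place of code of your own. Each camera call takes 0.05 s, during which the arm holds its last target. There are 200 camera calls.

### The job

The cheese trolley's wheel hangs on the stand to be pumped up. With your fingertips, gently push its spokes round, one after another as needed and without spinning it fast, until the valve stem, which sticks inward from the rim, points straight up to the hub (valve at the bottom of the wheel), and leave it at rest there. Push only the spokes, keep off the tyre and the valve stem, and leave the other things where they stand: nothing is to be lifted or carried.

Things in the scene. Friction and masses are not known exactly. Their poses are not given: they have to be found in the camera images.
- stand: green wheel stand, bolted down: steel base plate 200 x 240 x 12 mm and two slanting legs behind the wheel (far from the robot) that carry the stub axle. Origin on the table straight below the hub's centre; z up; x level along the axle, away from the robot (yawed up to 20 degrees from straight ahead); y level in the wheel's plane. The wheel's face towards the robot is free to reach
- wheel: upright trolley wheel, 256 mm across. Origin: hub centre, 165 mm above the table. x: the axle, away from the robot. z: the way the valve stem points (from valve through hub); vertical, up when done. Turns either way without stops, balanced, stays where left; 0.13 N m turns it (2 N at 70 mm radius). Hub 44 mm across, its front cap ends at x = -74 mm
- spokes: five aluminium spokes fixed to the wheel, round bars 14 mm thick, 72 degrees apart; origin and axes as the wheel. One lies along +z (opposite the valve), the others 72 and 144 degrees to either side of it. From radius 22 to 74 mm their centre lines lie at x = -54 mm, proud of the tyre's face (x = -18 mm) on the robot's side; then they bend back to the rim at 92 mm radius
- tyre: the black tyre, fixed to the wheel, same origin and axes: a ring of round section 36 mm thick, from 92 to 128 mm radius, x = -18 to +18 mm
- valve: the valve stem, fixed to the wheel, same origin and axes: a black stem 14 mm thick with a brass end 10 mm thick, standing inward from the rim towards the hub at x = 0, on the wheel's -z side, from 92 to 54 mm radius
- valve_tip (a point): the free brass end of the valve stem, 54 mm from the hub's centre; directly below the hub when the job is done
- spanner: a steel open-ended spanner lying flat, about 180 mm long, in front of the stand; loose, to be left alone
- brush: a brush with a wooden handle lying flat in front of the stand, right-hand side; loose, to be left alone
- tin: a plain aluminium grease tin, 66 mm across, 75 mm high, standing to the left of the wheel; origin under its centre; loose, to be left alone
- jar: a glass jar with steel cap, 60 mm across, 85 mm high, standing to the left behind the wheel; origin under its centre; loose, to be left alone
- cheese: a small drum cheese with grey-white rind, 104 mm across, 105 mm high, standing to the right of the wheel; origin under its centre; loose, to be left alone
- tyre_lever: a flat steel bar, 180 x 22 x 10 mm, lying behind the stand; loose, to be left alone
- inflator: a black tyre inflator gun with a round gauge, 155 x 110 x 56 mm, lying at the right-hand side of the table; loose, to be left alone

How it is judged (in metres and radians):
On the way, in this order (a step that is already met when the one before it is completed fails the run):
1. a spoke is pushed with the fingers (contact force between the fingers and spokes above 0.3 N).
2. the valve stem points straight up and the wheel rests (angle between wheel's own z axis and vertical below 0.12 rad and angular speed of wheel below 0.05 rad/s), for 0.2 s.
At the end, for the whole second after the job is handed in: the valve stem points up within 0.12 rad (7 degrees) of vertical, and the wheel is at rest (below 0.05 rad/s) (all of step 2); the robot touches nothing.
It fails at once if the tyre is pushed (over 3 N) (contact force between anything else and tyre above 3 N).
It fails at once if the valve stem is pushed (over 2 N) (contact force between anything else and valve above 2 N).
It fails at once if the wheel is spun fast (over 5 rad/s) (angular speed of wheel above 5 rad/s).
It fails at once if another thing on the table is moved or lifted by more than 25 mm (distance of any of spanner, brush, tin, jar, cheese, tyre_lever, inflator from where it was at the start of the episode above 0.025 m).
It also fails if it takes over 61 s, if anything falls off the work surface, if the arm or the gripper's body presses on something with over 40 N, if the wrist force passes 120 N, or if a joint passes its speed limit or range.

## Working session

There is one attempt and no reset: what is moved stays moved. The work goes in short steps, Python scripts to look and compute and a tool call to move; the robot and the scene stay as the last step left them, time stands still between calls to the robot, and variables do not carry over. Pictures are saved under pics/ and viewed, at most 10 in all, crops included, and the job is handed in when it is done.

Besides the shell and the picture viewer there is one more tool, called after ">>>" as name([rows], argument=value, ...), one row to a line, values as JSON. carry_out: Moves the arm, as the interface text tells. Shifts and turns lie within -1 to 1; 1 stands for 0.3 m of shift or pi rad of turn. Its arguments: {"type":"object","properties":{"targets":{"type":"array"},"newtons":{"type":"number"}},"required":["targets"]}

```bash
mkdir -p pics; python3 - <<'E'
from rig import *
import cv2,numpy as np
s=state();print(s['t'],s['ee_pos'],s['eef_rot'],s['gripper_width'])
for n in('side','top'):
    p,d=snapshot(n);cv2.imwrite(f'pics/{n}0.png',p);np.savez(f'{n}0.npz',p=p,d=d)
    c=camera_info(n);print(n,{k:np.round(v,3).tolist() for k,v in c.items()})
E
```

```text
0.0 [ 253.3070074  -570.8225614   230.40817924] [-3.07155470e+00 -6.51147120e-01  6.20437728e-04] 85.45357765270002
side {'fx': 379.217, 'fy': 379.217, 'cx': 256.925, 'cy': 194.462, 'R': [[0.879, 0.476, -0.014], [0.331, -0.632, -0.701], [-0.343, 0.612, -0.713]], 't': [-485.691, -181.089, 1737.482]}
top {'fx': 416.507, 'fy': 416.507, 'cx': 251.876, 'cy': 183.321, 'R': [[0.018, -1.0, 0.021], [-0.991, -0.02, -0.135], [0.136, -0.018, -0.991]], 't': [-121.138, 603.416, 1450.676]}
```

View pics/side0.png

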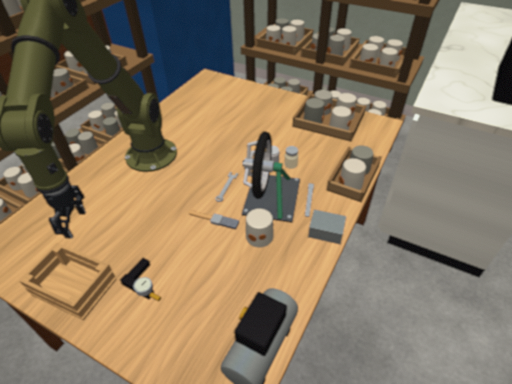

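View pics/top0.png

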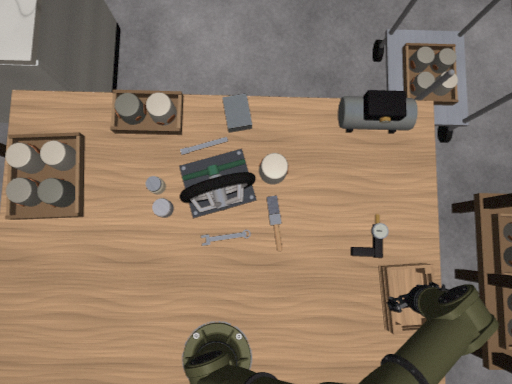

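The side view shows the wheel nearly edge-on at about (262,165). In the top view the tyre runs from (181,195) to (254,178), with the spokes on the robot's side. Next I'll enlarge both and fit the wheel.

```bash
cat >h.py <<'E'
from rig import *
import cv2,numpy as np
def cloud(n,d):
    c=camera_info(n);R=np.array(c['R']);t=np.array(c['t']).ravel()
    v,u=np.mgrid[:384,:512]
    P=np.stack([(u-c['cx'])/c['fx']*d,(v-c['cy'])/c['fy']*d,d],-1)
    return (P-t)@R
def proj(n,X):
    c=camera_info(n);p=np.asarray(X)@np.array(c['R']).T+np.array(c['t']).ravel()
    return np.stack([p[...,0]/p[...,2]*c['fx']+c['cx'],p[...,1]/p[...,2]*c['fy']+c['cy']],-1)
E
python3 - <<'E'
from h import *
T=np.load('top0.npz');S=np.load('side0.npz')
a=cv2.resize(T['p'][145:220,170:300],None,fx=6,fy=6,interpolation=2)[:,:780]
b=cv2.resize(S['p'][125:225,215:315],None,fx=6,fy=6,interpolation=2)
cv2.imwrite('pics/a.png',a);cv2.imwrite('pics/b.png',b)
X=cloud('top',T['d']);m=(T['p'].max(2)<45)&(X[...,2]>100)&(X[...,2]<320)
m[:150]=0;m[215:]=0;m[:,:175]=0;m[:,260:]=0
P=X[m];print(len(P),P.min(0),P.max(0))
top=P[P[:,2]>180]
k=np.polyfit(top[:,1],top[:,0],1);print('x=ky+b',k,np.degrees(np.arctan(k[0])))
q=P[P[:,2]>270];print(q.mean(0),len(q))
u=np.array([k[0],1]);u/=np.linalg.norm(u);s=P[:,:2]@u
print('extent along',s.min(),s.max())
for n,A,box in(('tin',X,0),):
  for (c,r) in((162,207),(155,185),(275,168),(275,205),(225,238),(205,239)):print(c,r,A[r,c].round())
E
```

```text
868 [ 522.81399367 -113.62992614  105.36550738] [617.56433224 119.33125423 295.74512666]
x=ky+b [-3.05276168e-01  5.71194022e+02] -16.976181369287758
[570.25562016   6.09092899 283.79066896] 478
extent along -286.806328938607 -41.93423485182816
162 207 [512. 200.  77.]
155 185 [586. 226.  89.]
275 168 [ 652. -187.  107.]
275 205 [ 531. -195.   22.]
225 238 [410. -17.  11.]
205 239 [405.  56.  -4.]
```

View pics/a.png

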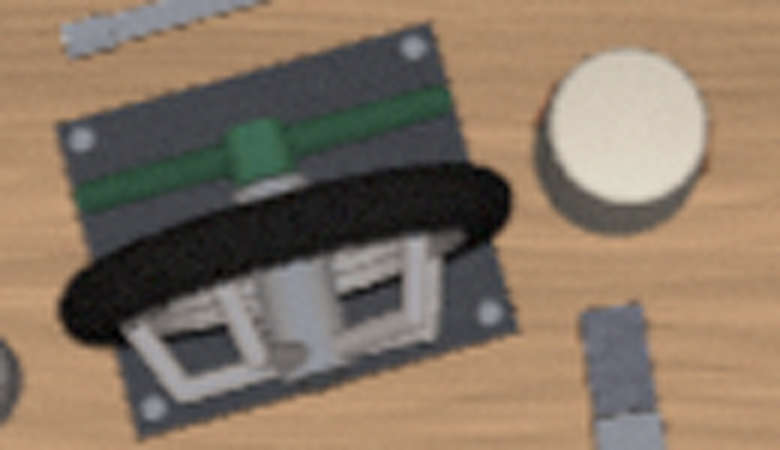

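View pics/b.png

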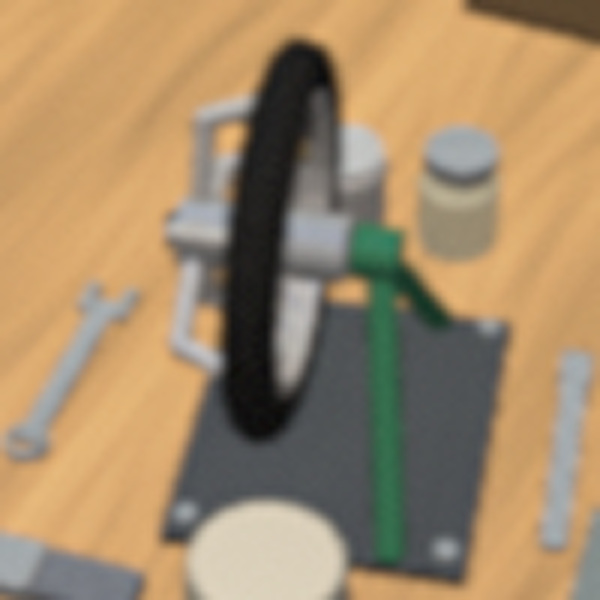

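```bash
cat >>h.py <<'E'
H=np.array([570.,2,165]);YAW=np.radians(17)
A=np.array([[np.cos(YAW),np.sin(YAW),0],[-np.sin(YAW),np.cos(YAW),0],[0,0,1]])  # rows: axle,left,up
def spokes(snaps):
    from scipy.optimize import minimize_scalar
    Q=np.vstack([((cloud(n,d)-H)@A.T).reshape(-1,3) for n,d in snaps])
    r=np.hypot(Q[:,1],Q[:,2]);m=(Q[:,0]>-80)&(Q[:,0]<-42)&(r>32)&(r<78)
    Q=Q[m];an=np.arctan2(-Q[:,1],Q[:,2])
    z=np.exp(5j*an).mean();return Q,np.degrees(an),np.degrees(np.angle(z))/5,abs(z)
def draw(n,p,phi,f,x0,y0,w,h,valve=range(5)):
    im=cv2.resize(p[y0:y0+h,x0:x0+w],None,fx=f,fy=f,interpolation=2)
    W=lambda x,r,a:H+np.array([x,-r*np.sin(a),r*np.cos(a)])@A
    def line(P,c):
        q=((proj(n,np.array(P))-[x0,y0]+.5)*f).astype(int);cv2.polylines(im,[q.reshape(-1,1,2)],False,c,1)
    for k in range(5):
        a=np.radians(phi+72*k);line([W(-54,22,a),W(-54,74,a),W(0,92,a)],(0,0,255))
        if k in valve:
            line([W(0,92,a+np.pi),W(0,54,a+np.pi)],(255,0,255))
            q=((proj(n,W(0,54,a+np.pi))-[x0,y0]+.5)*f).astype(int);cv2.putText(im,str(k),tuple(q.tolist()),0,.6,(255,0,0),2)
    for r in(92,128): line([W(0,r,t) for t in np.linspace(0,6.283,60)],(0,255,255))
    return im
E
python3 - <<'E'
from h import *
T=np.load('top0.npz');S=np.load('side0.npz')
Q,an,phi,c=spokes([('top',T['d']),('side',S['d'])])
print(len(Q),phi,c,np.histogram(an,np.arange(-180,181,12))[0])
a=draw('top',T['p'],phi,6,170,145,100,75);b=draw('side',S['p'],phi,6,235,125,60,75)
cv2.imwrite('pics/c.png',np.hstack([a[:,:460],b[:,:340]]))
E
```

```text
291 -21.97565588329298 0.8697854514886317 [11  8  0  0  0  0  0 66  9  0  0  0  5 64  0  0  0  1 50  5  0  0  0  0
 46 26  0  0  0  0]
```

View pics/c.png

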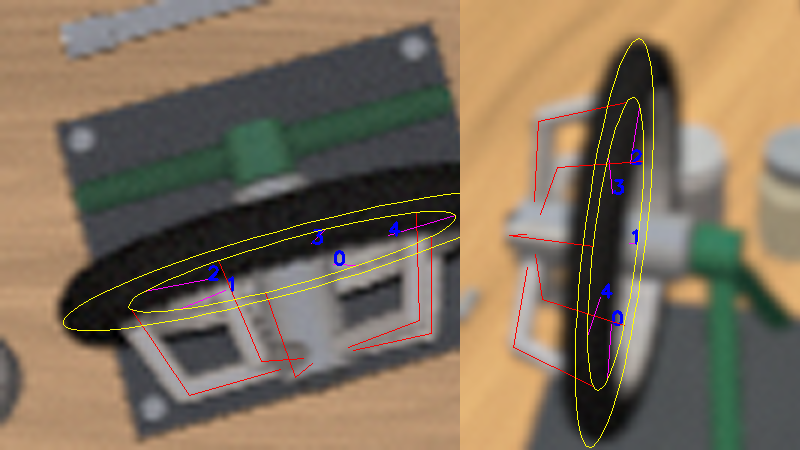

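```bash
cat >fit.py <<'E'
from h import *
import h
from scipy.optimize import least_squares
def run(tag,refit=True):
    D={n:snapshot(n) for n in('top','side')} if tag!='0' else {n:(lambda z:(z['p'],z['d']))(np.load(n+'0.npz')) for n in('top','side')}
    if refit:
        def res(p,P):
            y=p[2];q=(P-[p[0],p[1],165])@np.array([[np.cos(y),np.sin(y),0],[-np.sin(y),np.cos(y),0],[0,0,1]]).T
            return np.hypot(q[:,0],np.hypot(q[:,1],q[:,2])-110)-18
        L=[]
        for n,(p,d) in D.items():
            X=cloud(n,d);q=(X-H)@A.T;r=np.hypot(q[...,1],q[...,2])
            m=(p.max(2)<50)&(abs(q[...,0])<40)&(r>80)&(r<140)&(X[...,2]>50);L.append(X[m])
        for P in L+[np.vstack(L)]:
            s=least_squares(res,[580,2,.297],args=(P,),loss='soft_l1',f_scale=3);print(len(P),s.x.round(3),np.median(abs(s.fun)).round(2))
        h.H[:2]=s.x[:2];y=s.x[2];h.A[:]=[[np.cos(y),np.sin(y),0],[-np.sin(y),np.cos(y),0],[0,0,1]]
    Q,an,phi,c=spokes([(n,d) for n,(p,d) in D.items()]);print('phi',phi,c)
    for n,(p,d) in D.items():
        q=((cloud(n,d)-h.H)@h.A.T);r=np.hypot(q[...,1],q[...,2]);m=(abs(q[...,0])<12)&(r>48)&(r<82)
        va=np.degrees(np.arctan2(-q[m][:,1],q[m][:,2]));print(n,'inner pts by angle/12',np.histogram(va,np.arange(-180,181,12))[0])
    a=draw('top',D['top'][0],phi,6,170,145,100,75);b=draw('side',D['side'][0],phi,6,235,125,60,75)
    raw=cv2.resize(D['top'][0][165:205,170:260],None,fx=5,fy=5,interpolation=2);raw2=cv2.resize(D['side'][0][125:205,235:295],None,fx=5,fy=5,interpolation=2)
    cv2.imwrite(f'pics/o{tag}.png',np.hstack([a[:,:460],b[:,:340]]))
    out=np.zeros((400,750,3),np.uint8);out[:200,:450]=raw;out[:400,450:]=raw2;cv2.imwrite(f'pics/r{tag}.png',out)
E
python3 -c "
import fit;fit.run('0')"
```

```text
901 [5.72039e+02 6.34400e+00 2.95000e-01] 1.0
536 [5.70996e+02 5.78100e+00 3.01000e-01] 1.22
1437 [5.71854e+02 6.20100e+00 2.94000e-01] 1.12
phi -21.29627557058656 0.8360236923611717
top inner pts by angle/12 [0 1 0 2 1 0 0 0 0 0 0 0 0 0 0 0 0 0 0 0 0 0 0 0 0 0 0 1 0 0]
side inner pts by angle/12 [1 0 1 0 0 2 1 2 0 1 5 0 0 0 0 0 0 0 0 0 0 0 0 0 0 0 0 0 0 0]
```

View pics/o0.png

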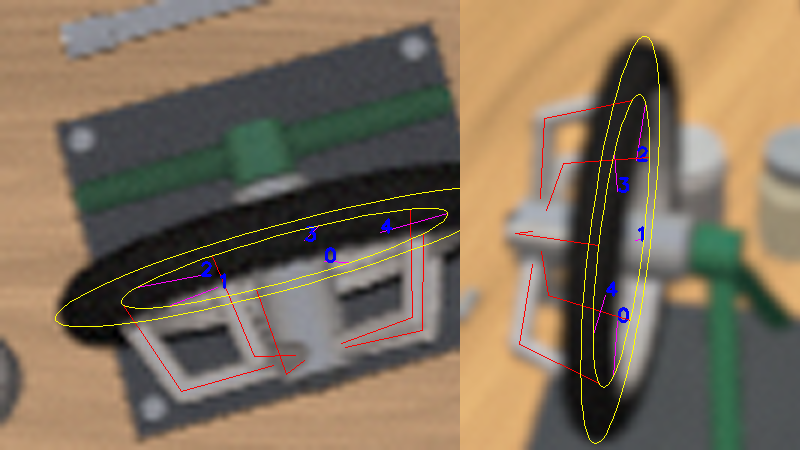

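The fit agrees with the depth: the hub is at (572,6), yaw 17°, and the spokes are at about -21° modulo 72. I still don't know which spoke the valve is opposite, so I'll take a contrast-enhanced close-up.

```bash
sed -i 's/H=np.array(\[570.,2,165\]);YAW=np.radians(17)/H=np.array([571.9,6.2,165]);YAW=.294/' h.py; python3 - <<'E'
from h import *
T=np.load('top0.npz');S=np.load('side0.npz')
f=lambda p:cv2.convertScaleAbs(p,alpha=1.5,beta=0)
a=cv2.resize(f(T['p'])[174:210,186:248],None,fx=8,fy=8,interpolation=2)
b=cv2.resize(f(S['p'])[128:200,248:282],None,fx=8,fy=8,interpolation=2)
o=np.zeros((576,770,3),np.uint8);o[:288,:496]=a;o[:,498:]=b
# predicted valve positions marked on copy below
c=a.copy()
for k in range(5):
  for r in(92,54):
    t=np.radians(-21+72*k+180);X=H+np.array([0,-r*np.sin(t),r*np.cos(t)])@A
    q=((proj('top',X)-[186,174]+.5)*8).astype(int);cv2.circle(c,tuple(q.tolist()),3,(255,0,255),-1);cv2.putText(c,str(k),tuple(q.tolist()),0,.5,(0,255,255),1)
o[288:576,:496]=c
cv2.imwrite('pics/d.png',o)
E
```

```text
(no output)
```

View pics/d.png

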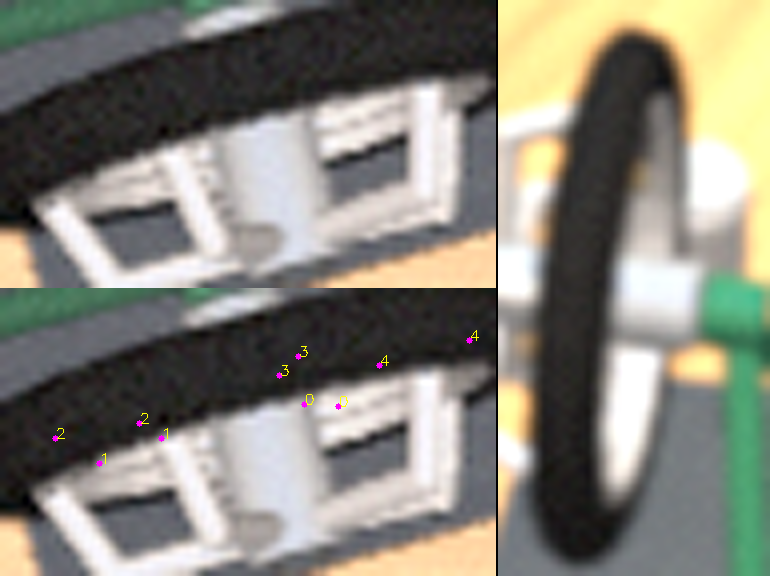

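The side crop shows a brass spot at about (265,150). That matches the predicted valve tip for k=2, in the upper left of the wheel as the robot sees it. So the wheel must turn about 123° with its left side moving down. I'll push the spoke that leans left and up, then the one after it.

```bash
cat >plan.py <<'E'
from h import *
from scipy.spatial.transform import Rotation as Ro
def tgt(c,p,h): return H+np.array([c,p,h])@A
def plan(pts,base=None,spin=False):
    s=state();R=Ro.from_rotvec(s['eef_rot']).as_matrix();e=np.array(s['ee_pos'] if base is None else base)
    l=A[1];v=R.T@l;a=np.arctan2(-v[0],v[1]);a=(a+np.pi/2)%np.pi-np.pi/2
    print('t',s['t'],'ee',e.round(1),'wheelframe',(A@(e-H)).round(1),'F',np.round(s['wrist_force'],1),'spin/pi',round(a/np.pi,4),'j7',s['joint_pos'][6])
    for q in pts: print(q,(R.T@(tgt(*q)-e)/300).round(3).tolist())
def arc(t,rho,w=14.5,c=-64):
    t=np.radians(t);return (c,round(rho*np.sin(t)-7*np.cos(t)-w,1),round(rho*np.cos(t)+7*np.sin(t),1))
E
python3 - <<'E'
from plan import *
plan([(-150,-14,195),(-64,-14,195),(-64,-14,50)])
s=state();print(Ro.from_rotvec(s['eef_rot']).as_matrix().round(3))
E
```

```text
t 0.1 ee [ 253.3 -570.9  230.5] wheelframe [-472.2 -460.    65.5] F [-0.8 -0.6  0.2] spin/pi 0.0394 j7 -0.1548098155739715
(-150, -14, 195) [1.249, -1.343, -0.43]
(-64, -14, 195) [1.534, -1.308, -0.43]
(-64, -14, 50) [1.534, -1.307, 0.054]
[[ 0.914  0.406 -0.001]
 [ 0.406 -0.914  0.001]
 [-0.    -0.002 -1.   ]]
```

>>> carry_out([
  [0,[0,0,-0.2],0.02],
  [0,[0.1,-0.1,-0.43],0.039],
  [0,[0.25,-0.25,-0.43],0.039],
  [0,[0.4,-0.4,-0.43],0.039],
  [0,[0.55,-0.55,-0.43],0.039],
  [0,[0.7,-0.7,-0.43],0.039],
  [0,[0.85,-0.85,-0.43],0.039],
  [0,[0.98,-0.98,-0.43],0.039],
  [0,[0.98,-0.98,-0.43],0.039],
  [0,[0.98,-0.98,-0.43],0.039],
])

```text
t: 1.35
ee_pos: [402.9, -183.1, 360.2]
eef_rot: [3.107, 0.464, -0.001]
wrist_force: [-0.7, -0.7, 0.1]
gripper_width: 0.2
grasp_force: 0.0
```

```bash
python3 - <<'E'
from plan import *
plan([(-150,-14,195),(-64,-14,195),(-64,-14,50)])
E
```

```text
t 1.35 ee [ 402.9 -183.1  360.2] wheelframe [-216.6 -132.2  195.2] F [-0.7 -0.7  0.1] spin/pi 0.0009 j7 -0.9764635491675034
(-150, -14, 195) [0.223, -0.393, 0.0]
(-64, -14, 195) [0.51, -0.393, 0.0]
(-64, -14, 50) [0.51, -0.393, 0.484]
```

>>> carry_out([
  [0,[0.22,-0.2,0],0],
  [0,[0.22,-0.39,0],0],
  [0,[0.36,-0.39,0],0],
  [0,[0.51,-0.39,0],0],
  [0,[0.51,-0.39,0.12],0],
  [0,[0.51,-0.39,0.25],0],
  [0,[0.51,-0.39,0.25],0],
  [0,[0.51,-0.39,0.25],0],
])

```text
t: 2.35
ee_pos: [516.0, -27.9, 286.4]
eef_rot: [3.108, 0.459, 0.002]
wrist_force: [0.8, -0.0, 0.1]
gripper_width: -0.3
grasp_force: 0.0
```

```bash
python3 - <<'E'
from plan import *
plan([(-64,-14,50)]+[arc(t,r) for t,r in((21,58),(30,60),(40,62),(50,64),(60,66),(68,68),(76,70),(82,72),(86,72))])
import fit
p,d=snapshot('top');q,e=snapshot('side')
np.savez('s1.npz',p=p,d=d,q=q,e=e)
o=np.zeros((480,800,3),np.uint8);a=cv2.resize(p[150:220,180:270],None,fx=5,fy=5,interpolation=2);b=cv2.resize(q[100:195,225:295],None,fx=5,fy=5,interpolation=2)
o[:350,:450]=a;o[:475,450:]=b;cv2.imwrite('pics/s1.png',o)
E
```

```text
t 2.35 ee [516.  -27.9 286.4] wheelframe [-63.4 -16.5 121.4] F [ 0.8 -0.   0.1] spin/pi -0.0002 j7 -1.467407792637761
(-64, -14, 50) [-0.002, -0.008, 0.238]
(-64, np.float64(-0.2), np.float64(56.7)) [-0.002, -0.054, 0.216]
(-64, np.float64(9.4), np.float64(55.5)) [-0.002, -0.086, 0.22]
(-64, np.float64(20.0), np.float64(52.0)) [-0.002, -0.122, 0.231]
(-64, np.float64(30.0), np.float64(46.5)) [-0.002, -0.155, 0.25]
(-64, np.float64(39.2), np.float64(39.1)) [-0.002, -0.186, 0.274]
(-64, np.float64(45.9), np.float64(32.0)) [-0.002, -0.208, 0.298]
(-64, np.float64(51.7), np.float64(23.7)) [-0.002, -0.227, 0.326]
(-64, np.float64(55.8), np.float64(17.0)) [-0.002, -0.241, 0.348]
(-64, np.float64(56.8), np.float64(12.0)) [-0.002, -0.244, 0.365]
```

View pics/s1.png

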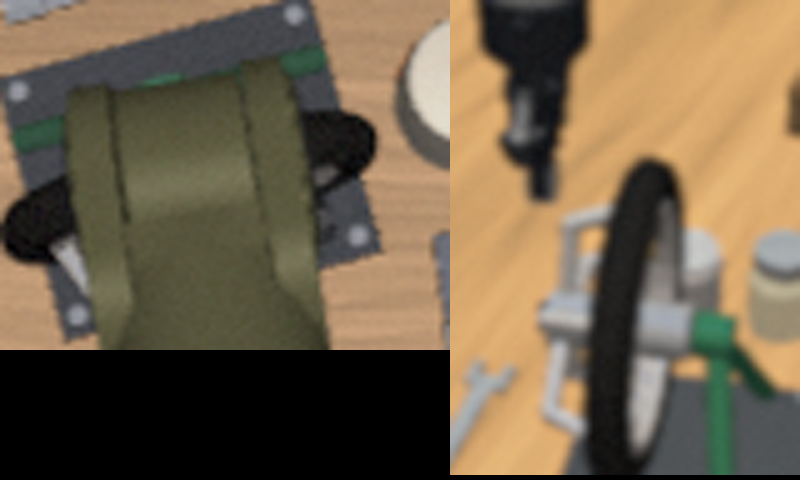

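The arm hides the wheel in the top view. The side view shows the fingertip at (543,195), just in front of the spoke plane, and the gripper body clear of the tyre. I'll go down and make the first stroke.

>>> carry_out([
  [0,[0,0,0.12],0],
  [0,[0,0,0.235],0],
  [0,[0,0,0.235],0],
  [0,[0,-0.025,0.225],0],
  [0,[0,-0.05,0.22],0],
  [0,[0,-0.07,0.22],0],
  [0,[0,-0.09,0.22],0],
  [0,[0,-0.105,0.225],0],
  [0,[0,-0.125,0.23],0],
  [0,[0,-0.125,0.23],0],
])

```text
t: 3.7
ee_pos: [504.1, 10.2, 216.1]
eef_rot: [-3.106, -0.464, 0.001]
wrist_force: [0.3, 0.6, 0.3]
gripper_width: 0.3
grasp_force: 0.0
```

```bash
python3 - <<'E'
from plan import *
plan([arc(t,r) for t,r in((40,62),(50,64),(60,66),(68,68),(76,70),(82,72),(86,72))])
import fit;fit.run('s2',False)
E
```

```text
t 3.7 ee [504.1  10.2 216.1] wheelframe [-63.7  23.4  51.1] F [0.3 0.6 0.3] spin/pi 0.0008 j7 -1.5844451081617583
(-64, np.float64(20.0), np.float64(52.0)) [-0.001, 0.011, -0.003]
(-64, np.float64(30.0), np.float64(46.5)) [-0.001, -0.022, 0.015]
(-64, np.float64(39.2), np.float64(39.1)) [-0.001, -0.053, 0.04]
(-64, np.float64(45.9), np.float64(32.0)) [-0.001, -0.075, 0.064]
(-64, np.float64(51.7), np.float64(23.7)) [-0.001, -0.094, 0.091]
(-64, np.float64(55.8), np.float64(17.0)) [-0.001, -0.108, 0.114]
(-64, np.float64(56.8), np.float64(12.0)) [-0.001, -0.111, 0.13]
phi 32.54938297402866 0.6421642981151161
top inner pts by angle/12 [0 0 0 0 0 0 0 0 0 0 0 0 0 0 0 0 0 0 0 0 0 0 0 0 0 0 0 2 0 0]
side inner pts by angle/12 [0 0 0 0 0 1 0 0 7 4 0 0 0 0 0 0 0 0 0 0 0 0 0 0 0 0 0 0 0 0]
```

The wheel turned about 18°, as planned. The point cluster at the valve moved from about -55° to -75°, which confirms which spoke it is opposite. I'll carry on with this stroke.

>>> carry_out([
  [0,[0,-0.015,0.01],0],
  [0,[0,-0.03,0.02],0],
  [0,[0,-0.045,0.033],0],
  [0,[0,-0.06,0.048],0],
  [0,[0,-0.075,0.065],0],
  [0,[0,-0.09,0.085],0],
  [0,[0,-0.1,0.1],0],
  [0,[0,-0.11,0.115],0],
  [0,[0,-0.113,0.13],0],
  [0,[0,-0.113,0.13],0],
])

```text
t: 5.05
ee_pos: [493.9, 43.6, 179.9]
eef_rot: [3.107, 0.466, 0.002]
wrist_force: [-13.8, 4.3, 30.2]
gripper_width: -0.4
grasp_force: 9.0
```

```bash
python3 - <<'E'
from plan import *
plan([])
import fit;fit.run('s3',False)
E
```

```text
t 5.05 ee [493.9  43.6 179.9] wheelframe [-63.8  58.4  14.9] F [-13.8   4.3  30.2] spin/pi 0.0012 j7 -1.6866749150780689
phi -11.5987165048023 0.7699953507246342
top inner pts by angle/12 [0 0 0 0 0 0 0 0 0 0 0 0 0 0 0 0 0 0 0 0 0 0 0 0 0 2 2 2 0 0]
side inner pts by angle/12 [2 0 2 0 0 3 0 0 0 0 0 0 0 0 0 0 0 0 0 0 0 0 0 0 0 0 0 0 0 0]
```

The force has risen to 30 N with the spoke at -84°, where I wanted it, so I'll back off upwards.

>>> carry_out([
  [0,[-0.02,0,-0.03],0],
  [0,[-0.03,0,-0.1],0],
  [0,[-0.03,0.05,-0.25],0],
  [0,[-0.03,0.1,-0.35],0],
  [0,[-0.03,0.1,-0.35],0],
])

```text
t: 5.78
ee_pos: [496.0, 9.7, 284.1]
eef_rot: [3.107, 0.459, 0.007]
wrist_force: [0.4, 0.6, -0.7]
gripper_width: -0.0
grasp_force: 0.0
```

```bash
python3 - <<'E'
from plan import *
plan([])
import fit;fit.run('s4',False)
p,d=snapshot('side')
cv2.imwrite('pics/s4.png',cv2.resize(p[90:195,225:325],None,fx=5.6,fy=5.6,interpolation=2))
E
```

```text
t 5.775 ee [496.    9.7 284.1] wheelframe [-71.6  25.3 119.1] F [ 0.4  0.6 -0.7] spin/pi -0.0002 j7 -1.5356889296657288
phi -10.519929360659114 0.8363520801870375
top inner pts by angle/12 [0 0 0 0 0 0 0 0 0 0 0 0 0 0 0 0 0 0 0 0 0 0 0 0 0 0 0 0 0 0]
side inner pts by angle/12 [0 1 0 0 0 4 1 2 1 0 0 0 0 0 0 0 0 0 0 0 0 0 0 0 0 0 0 0 0 0]
```

View pics/s4.png

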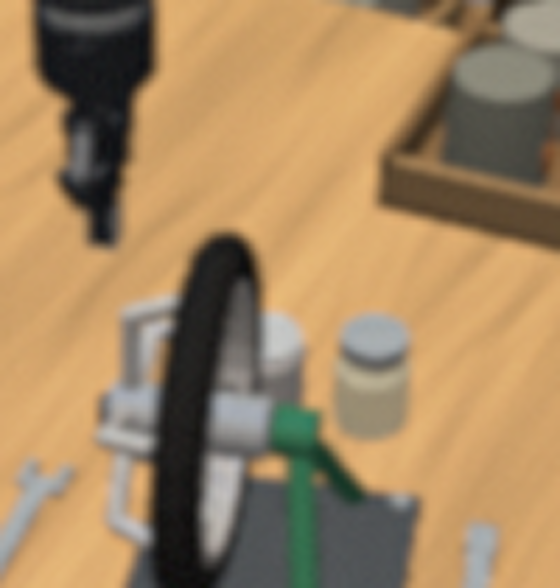

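The wheel now rests with spokes at about -10.5° + 72k, so 61.5° remain. For stroke two I'll drop in to the right of the nearly upright spoke and push it left to -72°.

```bash
python3 - <<'E'
from plan import *
plan([(-64,-21,115),(-64,-21,54)]+[arc(t,r) for t,r in((10,54),(20,56),(30,60),(40,64),(50,68),(56,70),(62,72),(66,73),(70,74),(72,74))])
E
```

```text
t 5.925 ee [494.   10.7 281.3] wheelframe [-73.2  26.9 116.3] F [0.3 0.1 0.1] spin/pi 0.0006 j7 -1.536504798587288
(-64, -21, 115) [0.031, 0.16, 0.004]
(-64, -21, 54) [0.031, 0.16, 0.208]
(-64, np.float64(-12.0), np.float64(54.4)) [0.031, 0.13, 0.206]
(-64, np.float64(-1.9), np.float64(55.0)) [0.031, 0.096, 0.204]
(-64, np.float64(9.4), np.float64(55.5)) [0.031, 0.059, 0.203]
(-64, np.float64(21.3), np.float64(53.5)) [0.031, 0.019, 0.209]
(-64, np.float64(33.1), np.float64(49.1)) [0.031, -0.02, 0.224]
(-64, np.float64(39.6), np.float64(44.9)) [0.031, -0.042, 0.238]
(-64, np.float64(45.8), np.float64(40.0)) [0.031, -0.063, 0.254]
(-64, np.float64(49.3), np.float64(36.1)) [0.031, -0.074, 0.267]
(-64, np.float64(52.6), np.float64(31.9)) [0.031, -0.085, 0.281]
(-64, np.float64(53.7), np.float64(29.5)) [0.031, -0.089, 0.289]
```

>>> carry_out([
  [0,[0.0,0.1,0],0],
  [0,[0.03,0.16,0],0],
  [0,[0.03,0.16,0.1],0],
  [0,[0.03,0.16,0.208],0],
  [0,[0.03,0.16,0.208],0],
  [0,[0.03,0.13,0.206],0],
  [0,[0.03,0.105,0.205],0],
  [0,[0.03,0.08,0.203],0],
  [0,[0.03,0.06,0.203],0],
  [0,[0.03,0.06,0.203],0],
])

```text
t: 7.18
ee_pos: [508.5, -3.3, 221.8]
eef_rot: [-3.107, -0.464, -0.001]
wrist_force: [0.4, -0.3, -0.7]
gripper_width: -0.2
grasp_force: 0.0
```

```bash
python3 - <<'E'
from plan import *
plan([arc(t,r) for t,r in((30,60),(40,64),(50,68),(56,70),(62,72),(66,73),(70,74),(72,74))])
import fit;fit.run('s5',False)
E
```

```text
t 7.175 ee [508.5  -3.3 221.8] wheelframe [-63.4   9.3  56.8] F [ 0.4 -0.3 -0.7] spin/pi 0.0008 j7 -1.551430095278497
(-64, np.float64(9.4), np.float64(55.5)) [-0.002, -0.0, 0.004]
(-64, np.float64(21.3), np.float64(53.5)) [-0.002, -0.04, 0.011]
(-64, np.float64(33.1), np.float64(49.1)) [-0.002, -0.079, 0.026]
(-64, np.float64(39.6), np.float64(44.9)) [-0.002, -0.101, 0.04]
(-64, np.float64(45.8), np.float64(40.0)) [-0.002, -0.122, 0.056]
(-64, np.float64(49.3), np.float64(36.1)) [-0.002, -0.133, 0.069]
(-64, np.float64(52.6), np.float64(31.9)) [-0.002, -0.144, 0.083]
(-64, np.float64(53.7), np.float64(29.5)) [-0.002, -0.148, 0.091]
phi -25.23369280649399 0.6219444494101324
top inner pts by angle/12 [0 0 0 0 0 0 0 0 0 0 0 0 0 0 0 0 0 0 0 0 0 0 0 0 0 0 0 0 0 0]
side inner pts by angle/12 [0 1 1 0 0 3 2 2 0 0 0 0 0 0 0 0 0 0 0 0 0 0 0 0 0 0 0 0 0 1]
```

Going on to about 66°; then I'll measure and trim.

>>> carry_out([
  [0,[0,-0.02,0.006],0],
  [0,[0,-0.04,0.011],0],
  [0,[0,-0.06,0.018],0],
  [0,[0,-0.08,0.026],0],
  [0,[0,-0.1,0.04],0],
  [0,[0,-0.112,0.048],0],
  [0,[0,-0.122,0.056],0],
  [0,[0,-0.13,0.064],0],
  [0,[0,-0.135,0.069],0],
  [0,[0,-0.135,0.069],0],
])

```text
t: 8.52
ee_pos: [496.6, 34.6, 200.6]
eef_rot: [-3.107, -0.462, 0.0]
wrist_force: [-0.6, -0.3, 1.2]
gripper_width: 0.4
grasp_force: 0.4
```

```bash
python3 - <<'E'
from plan import *
plan([arc(t,r) for t,r in((66,73),(70,74),(72,74))])
import fit;fit.run('s6',False)
E
```

```text
t 8.525 ee [496.6  34.6 200.6] wheelframe [-63.8  49.   35.6] F [-0.6 -0.3  1.2] spin/pi 0.0005 j7 -1.6473373659363937
(-64, np.float64(49.3), np.float64(36.1)) [-0.001, -0.001, -0.002]
(-64, np.float64(52.6), np.float64(31.9)) [-0.001, -0.012, 0.012]
(-64, np.float64(53.7), np.float64(29.5)) [-0.0, -0.016, 0.02]
phi 7.809360033619436 0.6056238106889776
top inner pts by angle/12 [0 0 0 0 0 0 0 0 0 0 0 0 0 0 0 0 0 0 0 0 0 0 0 0 0 0 0 1 2 0]
side inner pts by angle/12 [16  3  0  0  0  1  0  2  0  1  0  0  0  0  0  0  0  0  0  0  0  0  0  0
  0  0  0  0  0  1]
```

>>> carry_out([
  [0,[0,-0.006,0.006],0],
  [0,[0,-0.012,0.012],0],
  [0,[0,-0.016,0.019],0],
  [0,[0,-0.016,0.021],0],
  [0,[0,-0.016,0.021],0],
])

```text
t: 9.25
ee_pos: [495.3, 39.1, 194.3]
eef_rot: [-3.107, -0.462, 0.0]
wrist_force: [-0.5, -1.5, 0.6]
gripper_width: -0.1
grasp_force: 0.7
```

>>> carry_out([
  [0,[-0.01,0.005,-0.03],0],
  [0,[-0.03,0.01,-0.1],0],
  [0,[-0.05,0.02,-0.25],0],
  [0,[-0.15,0.02,-0.4],0],
  [0,[-0.3,0.02,-0.55],0],
  [0,[-0.45,0.02,-0.6],0],
  [0,[-0.6,0.02,-0.6],0],
  [0,[-0.75,0.02,-0.6],0],
  [0,[-0.75,0.02,-0.6],0],
  [0,[-0.75,0.02,-0.6],0],
])

```text
t: 10.5
ee_pos: [282.4, -31.9, 375.0]
eef_rot: [3.107, 0.463, 0.003]
wrist_force: [-0.3, 0.5, -0.2]
gripper_width: 0.2
grasp_force: 0.0
```

```bash
python3 - <<'E'
from plan import *
plan([])
import fit;fit.run('s7',False)
E
```

```text
t 10.5 ee [282.4 -31.9 375. ] wheelframe [-288.1   47.5  210. ] F [-0.3  0.5 -0.2] spin/pi 0.0005 j7 -1.1122979494982312
phi 2.612209854217625 0.8066442662962355
top inner pts by angle/12 [0 0 3 1 0 0 0 0 0 0 0 0 0 0 0 0 0 0 0 0 0 0 0 0 0 0 0 0 0 0]
side inner pts by angle/12 [ 3  1  1  0  0  1  2  1  0  0  0  0  0  0  0  0  0  0  0  0  0  0  0  0
  0  0  0  0  0 14]
```

View pics/os7.png

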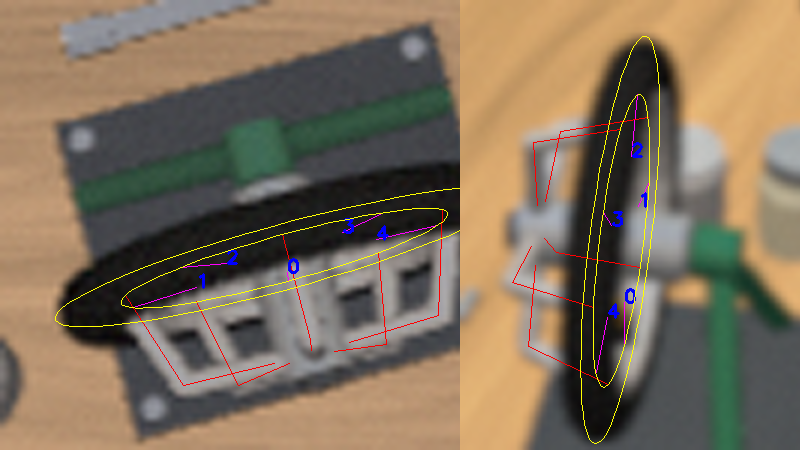

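The valve's dark stem shows at the bottom (0) in the side view. I'll do one finer check of the angle, fitting the bar surfaces.

```bash
python3 - <<'E'
from h import *
from scipy.optimize import least_squares
D={n:snapshot(n)[1] for n in('top','side')}
Qs={n:((cloud(n,d)-H)@A.T).reshape(-1,3) for n,d in D.items()}
def f(p,Q):
    ang=np.radians(p[0]+72*np.arange(5))[:,None]
    y=Q[:,1]-p[2];z=Q[:,2]-p[3]
    perp=y*np.cos(ang)+z*np.sin(ang);al=-y*np.sin(ang)+z*np.cos(ang)
    d=np.hypot(perp,Q[:,0]+54-p[1]);d=np.where(al>0,d,99)
    return d.min(0)-7
for names in(('top',),('side',),('top','side')):
    Q=np.vstack([Qs[n] for n in names]);r=np.hypot(Q[:,1],Q[:,2]);Q=Q[(Q[:,0]>-75)&(Q[:,0]<-38)&(r>34)&(r<72)]
    s=min((least_squares(f,[a,0,0,0],args=(Q,),loss='soft_l1',f_scale=2) for a in(-8,0,8)),key=lambda s:s.cost)
    print(names,len(Q),s.x.round(2),np.median(abs(s.fun)).round(2))
Q=Qs['side'];r=np.hypot(Q[:,1],Q[:,2]);m=(abs(Q[:,0])<12)&(r>48)&(r<84)&(Q[:,2]<-40)&(abs(Q[:,1])<30)
print(Q[m].mean(0),m.sum())
E
```

```text
('top',) 128 [ 2.4   0.05 -0.35  0.41] 0.85
('side',) 87 [ 1.79 -1.19 -1.47  0.36] 1.19
('top', 'side') 215 [ 2.1  -0.34 -1.05  0.41] 1.13
[  1.40713761  -1.76315665 -69.93218019] 19
```

The wheel is within about 2° and the valve is at the bottom, so I'm handing in.

```bash
python3 -c "
from rig import *
print(close_job())"
```

```text
the job is handed in; nothing more can be done
None
```

I turned the wheel with two fingertip strokes on its spokes until the valve was at the bottom, about 2° off vertical by the camera fit (limit 7°), then backed the arm clear and handed in at about 10.6 s. At the end of the first stroke the wrist force rose to about 30 N, probably from the gripper's linkage touching the next spoke; the hand-in gave no verdict.

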